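# Open the puncture-repair tin on the carport ledge

### The arm

A 6-joint arm with a two-finger parallel gripper is mounted at the origin on the work surface. World frame = base frame: x ahead of the robot, y to its left, z up, the work surface at z = 0. Lengths are in m, angles in rad, forces in N, time in s.
With the tool pointing down it reaches from about 0.3 to 0.775 m from the base axis. Payload 14.6 kg.
Tool frame: the origin (TCP) lies at the very end of the fingers, on their centre line; the grasp point (between the pads) lies 19 mm behind it (robot.grip_point_offset is the distance from the TCP to the grasp point, in m); z points along the fingers, y is the line along which they close (so a half turn about z gives the same grasp; the last joint's range is limited). The gripper opens to 94 mm and grips with 3 to 60 N. Pads are 16 mm wide; open, the fingers measure 119 mm over their backs; the gripper's body (75 mm by 177 mm) begins 78 mm behind the grasp point.
Start: joints at [-1.334, 0.3, 1.521, -0, 1.321, -0.067], TCP at [0.165, -0.525, 0.205] pointing down, gripper open.
Joint ranges: [-3.03, 3.03], [-0.79, 2.21], [0.23, 2.52], [-1.04, 4.18], [0, 3.07], [-2.55, 2.55]. Speed limits (rad/s): [2.22, 2.22, 2.57, 3.14, 3.14, 3.14].

### API

Orientations are given as a rotation vector (axis times angle).
In Python, from plant import robot gives the robot as it stands.
- The arm moves only by the tool move_arm, never from a script. Its argument "motion" is a list of rows, each a list of 7 numbers: the shift along the tool's x, y, z in m, then the turn, a rotation vector about the tool's x, y, z in rad, then the gripper's target within -1 to 1 (shut at 1, half-way at 0, fully open at -1). In form: [[dx, dy, dz, wx, wy, wz, jaw], ...]. A call has 1 to 5 rows; each row shifts and turns the commanded pose from where the row before left it, along the tool's axes as they then stand; what a row does not reach is not made up. A row lasts 1/8 s, in which the tool goes at most 62.5 mm and 10.7 degrees, less where a joint would pass 70% of its speed; a pose out of reach is approached as far as the arm can. A call with a gripper value outside its range is refused whole. The fingers move at their own pace and stop on an object; "force" is the grip in N (left out, the last holds). Time passes only in rows, so rows that do not move let the fingers close. It gives the time, the measured TCP pose, the force, the opening and the grip force at its end, in the units of the state.
- robot.read_state(): the state, without advancing time (a new reading comes with each control period).
- robot.camera(name): name is "scene" or "top"; returns a dict with "color" (400x640x3 uint8, red, green, blue), "fx", "fy", "cx", "cy" (pixels), "k1" (the pictures are not rectified: a ray, as slopes to the right and down, at radius r is drawn at 1 + k1 r^2 times it, then the intrinsics apply), "R" (3x3) and "t" (3): a world point X has camera coordinates R X + t. Camera axes: x right, y down, z forward; pixel columns grow to the right and rows downward; lengths in m; the calibration is good to about 2 mm. A picture is of the moment at which its call begins. There is no depth.
- robot.sign_off(): hands the job in; it is judged then, once.
The state is a dict: "time_s": time; "q": joint angles; "qd": joint speeds; "joint_efforts": joint torques, N m; "tool_pos": TCP position; "orientation": TCP orientation; "wrist_force": force on the tool from outside, world axes, zero at the start; "ft_torque": the same for the moment, N m; "width": finger opening in m; "grasp_force": force on a finger pad.
Only numpy, scipy, OpenCV 4.12 (cv2) and the standard library are available. Lean on these libraries where they do the work, as an engineer would, in place of code of your own. Each camera call takes 0.05 s, during which the arm holds its last target. There are 200 camera calls.

### The job

The blue puncture-repair tin stands in its wooden cradle on the ledge. Push the red post of the brass catch fully home towards the tin so that the catch holds the tin's base down, then draw the deep, tight blue lid straight up off the base and stand it upright, mouth down, in the middle of the green mat without dropping it. The base must stay seated in the cradle with the catch home.

Things in the scene. Friction and masses are not known exactly. Their poses are not given: they have to be found in the camera images.
- lid_mid (a point): Centre of the deep blue tin lid with a yellow band, open below: 66 (x) x 52 (y) x 65 mm high, 2 mm walls, 70 g; z up, closed top 32.5 mm above this point. Grasp from above across the 52 mm (fingers along its y), in its upper half: cradle and catch reach 20 mm above the ledge beside it. Starts fully down over the tin's body; sprung ribs grip it (5 to 12 N to pull). Free once raised 60 mm.
- catch_post (a point): Mid-grip of the upright red post (20 mm diameter) of the brass catch, 44 mm above the ledge; post top 60, clear all round above 20 mm. z up, axes parallel to the tin's. It slides level along its -y towards the tin (friction 2 N) to a hard stop and stays where left. Starts 119 to 127 mm from the tin's origin on its +y side; home is 92 mm. Home, its tongue lies 2 mm above the foot.
- tin: Base of the tin: origin at the centre of its underside, z up, 10 mm above the ledge when seated in the fixed wooden cradle (2 mm play). Steel foot 66 (x) x 96 (y) x 4 mm, on it an open aluminium body 58 x 44 x 60 mm, inside the lid at first (lid's rim stands on the foot). 220 g. A fixed lip covers the foot's -y edge; the catch, once home, its +y edge. Unheld, that edge tips up with the lid.
- mat: Flat green mat fixed to the ledge, 140 x 140 x 4 mm; origin at the centre of its underside, on the ledge, z up. The lid stands on it with its centre 36.5 mm above the ledge.
Mind the look-alikes: they are no part of the job. Leave any pink or purple look-alike of the tin alone.

How it is judged:
By the outcome, as a careful person would: the job done as asked, in the order asked, and still so for the second after the job is handed in, with the robot touching nothing.
It also fails if it takes over 58 s, if anything falls off the work surface, if the arm or the gripper's body presses on something with over 40 N, if the wrist force passes 120 N, or if a joint passes its speed limit or range.

## Working session

There is one attempt and no reset: what is moved stays moved. The work goes in short steps, Python scripts to look and compute and a tool call to move; the robot and the scene stay as the last step left them, time stands still between calls to the robot, and variables do not carry over. Pictures are saved under pics/ and viewed, at most 10 in all, crops included, and the job is handed in when it is done.

Besides the shell and the picture viewer there is one more tool, called after "Request:" by a JSON object that holds its "op" and its "data", one argument or row to a line. move_arm: Moves the arm, as the interface text tells. Its arguments: {"type":"object","properties":{"motion":{"type":"array","items":{"type":"array","items":{"type":"number"}}},"force":{"type":"number"}},"required":["motion"]}

```bash
ls; mkdir -p pics
cat > h.py <<'E'
import numpy as np, cv2
from plant import robot
def ray(c,uv):
    s=np.array([(uv[0]-c['cx'])/c['fx'],(uv[1]-c['cy'])/c['fy']]); d=s.copy()
    for _ in range(20): s=d/(1+c['k1']*(s@s))
    R=np.array(c['R']);t=np.array(c['t'])
    v=R.T@np.array([s[0],s[1],1]); return -R.T@t, v/np.linalg.norm(v)
def onz(c,uv,z):
    o,v=ray(c,uv); return o+v*(z-o[2])/v[2]
def tri(c1,u1,c2,u2):
    o1,a=ray(c1,u1);o2,b=ray(c2,u2)
    s=np.linalg.lstsq(np.c_[a,-b],o2-o1,rcond=None)[0]
    p,q=o1+a*s[0],o2+b*s[1]; return (p+q)/2,np.linalg.norm(p-q)
def proj(c,X):
    p=np.array(c['R'])@X+np.array(c['t']); s=p[:2]/p[2]; s=s*(1+c['k1']*(s@s))
    return s*[c['fx'],c['fy']]+[c['cx'],c['cy']]
def save(n,im): cv2.imwrite('pics/'+n,im[...,::-1])
E
python3 - <<'E'
from h import *
for n in('scene','top'):
    c=robot.camera(n);save(n+'0.png',c['color'])
    print(n,c['fx'],c['k1'],-np.array(c['R']).T@np.array(c['t']))
print(robot.read_state())
E
```

```text
pics
scene 367.75561337600965 -0.08305547957611321 [0.97820764 0.39444753 0.44081933]
top 409.2089829835936 0.002586488710448087 [0.50262777 0.01179052 0.97283396]
{'time_s': 0.1, 'q': array([-1.33360051e+00,  3.00409489e-01,  1.52150413e+00, -1.43123309e-05,
        1.32072470e+00, -6.66086450e-02]), 'qd': array([ 3.59061707e-05, -7.61914914e-04, -3.25177132e-03,  7.71915724e-04,
        4.10678513e-04,  1.65465434e-04]), 'joint_efforts': array([ 1.50718690e-03, -5.32643723e+01, -3.53282583e+01,  7.09455600e-02,
        2.35177344e-02, -5.70380394e-05]), 'tool_pos': array([ 0.16446726, -0.52458572,  0.20495268]), 'orientation': array([-3.10438773e+00, -4.75229853e-01,  1.61574968e-04]), 'wrist_force': array([ 0.08781588,  0.11395622, -0.62003172]), 'ft_torque': array([-0.0553816 , -0.0140419 ,  0.05448842]), 'grasp_force': 0.0, 'width': 0.09406038179583434}
```

View pics/scene0.png

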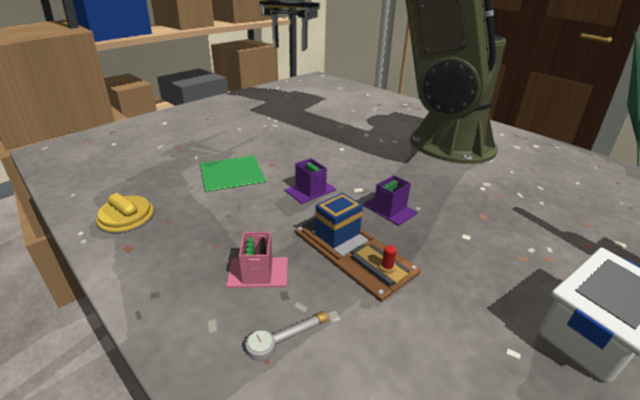

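View pics/top0.png

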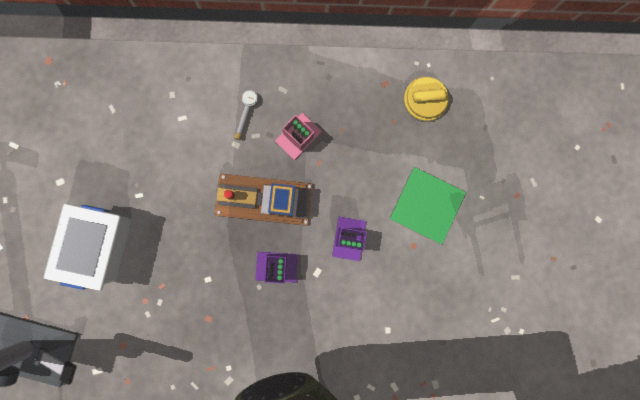

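The lid is the blue box with the yellow band, at scene (339,220) and top (282,200). Things it could be confused with:
- **Pink tin:** scene (256,258), top (298,133).
- **Purple tins:** scene (311,178) and (392,197), top (350,238) and (277,267).
- **White bin with blue:** scene (600,300).

The post is the red cylinder at scene (390,257) and top (228,195). The mat is green, at scene (232,172) and top (428,206).

Run:
```python
from h import *
S=robot.camera('scene');T=robot.camera('top')
a=cv2.resize(S['color'][180:300,290:425],None,fx=4,fy=4,interpolation=cv2.INTER_NEAREST)
b=cv2.resize(T['color'][168:228,210:320],None,fx=5,fy=5,interpolation=cv2.INTER_NEAREST)
im=np.zeros((580,800,3),np.uint8)
im[:480,:400]=cv2.resize(a,(540,480))[:,:400] if 0 else cv2.resize(S['color'][180:300,300:400],(400,480),interpolation=cv2.INTER_NEAREST)
im[:240,400:800]=cv2.resize(T['color'][168:228,215:315],(400,240),interpolation=cv2.INTER_NEAREST)
save('crop1.png',im)
def mask(c,kind):
    h=cv2.cvtColor(c['color'],cv2.COLOR_RGB2HSV);H,Sa,V=cv2.split(h)
    m={'red':((H<6)|(H>174))&(Sa>180)&(V>60),'green':(H>50)&(H<75)&(Sa>150)&(V>80)}[kind].astype(np.uint8)
    n,l,s,ce=cv2.connectedComponentsWithStats(m)
    i=1+np.argmax(s[1:,4]);return (l==i).astype(np.uint8),s[i],ce[i]
for k in('red','green'):
  for n,c in(('S',S),('T',T)):
    m,s,ce=mask(c,k);print(k,n,s,ce)
    if k=='green':
        q,_=cv2.findContours(m,0,2);r=cv2.minAreaRect(q[0]);P=cv2.approxPolyDP(q[0],5,True)[:,0]
        print(P.tolist(),[onz(c,p+.0,.004).round(4).tolist() for p in P])
        print('mean',np.mean([onz(c,p+.0,.004) for p in P],0), 'box', r, onz(c,r[0],.004))
```

```text
red S [382 246  14  23 227] [388.74449339 256.60352423]
red T [230 192   1   1   1] [230. 192.]
green S [247 239   7  14  40] [250.625 245.925]
[[249, 239], [247, 252], [253, 252]] [[0.6869, -0.0562, 0.004], [0.711, -0.0298, 0.004], [0.7034, -0.0224, 0.004]]
mean [ 0.7004399  -0.03612278  0.004     ] box ((250.0, 245.5), (13.0, 6.0), 90.0) [ 0.69663455 -0.04017643  0.004     ]Traceback (most recent call last):
  File "<stdin>", line 16, in <module>
  File "<stdin>", line 13, in mask
    return _wrapfunc(a, 'argmax', axis=axis, out=out, **kwds)
    return bound(*args, **kwds)
ValueError: attempt to get argmax of an empty sequence
```

View pics/crop1.png

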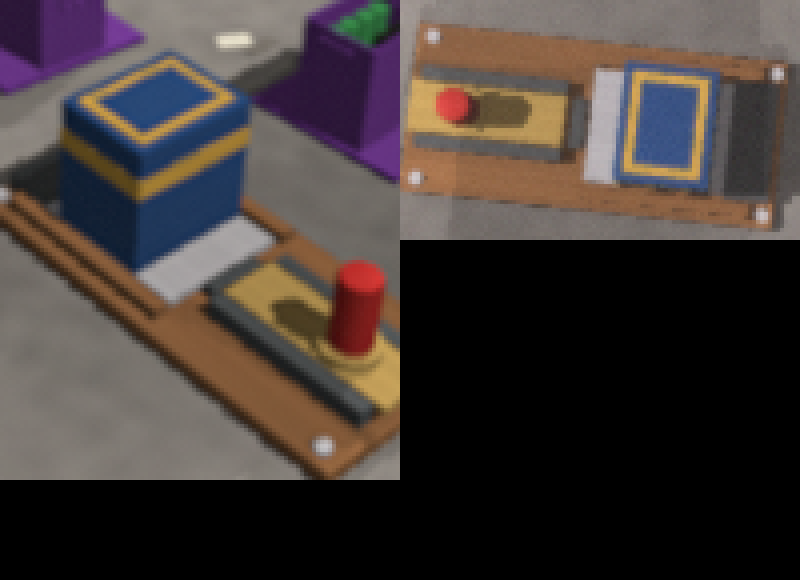

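The crop confirms the lid: it is blue with a yellow band and a yellow ring on top. In the scene its top centre is near (340,205), in the top view near (281,200). The red post's top is near scene (390,249) and top (228,194), to the left of the tin. Next I'll measure both.

```bash
cat >> h.py <<'E'
def hsv(c): return [x.astype(int) for x in cv2.split(cv2.cvtColor(c['color'],cv2.COLOR_RGB2HSV))]
def win(m,x0,y0,x1,y1):
    o=np.zeros(m.shape,np.uint8);o[y0:y1,x0:x1]=m[y0:y1,x0:x1];return o
def comps(m,amin=20):
    n,l,s,ce=cv2.connectedComponentsWithStats(m.astype(np.uint8),connectivity=4)
    return [((l==i).astype(np.uint8),s[i],ce[i]) for i in range(1,n) if s[i,4]>=amin]
def quad(m):
    q=max(cv2.findContours(m,cv2.RETR_EXTERNAL,cv2.CHAIN_APPROX_NONE)[0],key=cv2.contourArea)
    return cv2.approxPolyDP(cv2.convexHull(q),0.05*cv2.arcLength(q,True),True)[:,0].astype(float)
E
python3 - <<'E'
from h import *
S=robot.camera('scene');T=robot.camera('top')
for n,c,w,wr,wg in(('S',S,(305,185,370,250),(375,240,405,280),(190,145,275,200)),('T',T,(265,180,300,220),(215,180,240,210),(380,155,475,255))):
    H,Sa,V=hsv(c)
    for nm,m,ww in(('blue',(H>100)&(H<125)&(Sa>100),w),('yel',(H>12)&(H<32)&(Sa>110)&(V>90),w),('red',((H<8)|(H>172))&(Sa>140),wr),('redtop',((H<8)|(H>172))&(Sa>140)&(V>190),wr),('green',(H>45)&(H<80)&(Sa>100),wg)):
        for k,s,ce in comps(win(m,*ww)):
            print(n,nm,s.tolist(),ce.round(2).tolist(), quad(k).tolist())
            if nm=='green': print([onz(c,p,.004).round(4).tolist() for p in quad(k)], onz(c,ce,.004))
E
```

```text
S blue [326, 198, 27, 14, 204] [338.71, 204.43] [[352.0, 203.0], [337.0, 211.0], [326.0, 205.0], [340.0, 198.0]]
S blue [316, 202, 47, 22, 317] [338.56, 213.48] [[362.0, 204.0], [336.0, 223.0], [316.0, 206.0]]
S blue [315, 218, 46, 30, 708] [336.78, 232.02] [[360.0, 218.0], [359.0, 232.0], [333.0, 247.0], [316.0, 234.0], [315.0, 218.0]]
S yel [320, 195, 38, 21, 147] [338.27, 205.41] [[357.0, 204.0], [336.0, 215.0], [320.0, 205.0], [341.0, 195.0]]
S yel [333, 212, 29, 18, 126] [347.37, 220.6] [[361.0, 212.0], [334.0, 229.0]]
S yel [305, 228, 28, 22, 105] [317.94, 239.5] [[305.0, 228.0], [332.0, 249.0]]
S yel [361, 230, 9, 8, 28] [365.43, 233.54] [[361.0, 231.0], [362.0, 230.0], [367.0, 233.0], [369.0, 237.0]]
S yel [305, 234, 20, 16, 72] [313.49, 242.53] [[324.0, 249.0], [319.0, 249.0], [305.0, 234.0]]
S yel [361, 241, 9, 9, 39] [366.49, 246.36] [[369.0, 241.0], [369.0, 249.0], [361.0, 249.0]]
S red [382, 245, 14, 24, 252] [388.78, 256.3] [[390.0, 245.0], [395.0, 248.0], [395.0, 256.0], [387.0, 268.0], [382.0, 262.0], [384.0, 248.0]]
S redtop [388, 247, 8, 5, 32] [391.5, 249.06] [[395
[... 571 characters left out ...]
[280.99, 198.78] [[273.0, 186.0], [291.0, 188.0], [288.0, 212.0], [271.0, 210.0]]
T yel [278, 216, 9, 4, 22] [281.82, 217.59] [[286.0, 219.0], [279.0, 219.0], [278.0, 216.0], [284.0, 216.0]]
T red [224, 190, 9, 9, 62] [228.16, 193.85] [[225.0, 191.0], [231.0, 191.0], [232.0, 196.0], [230.0, 198.0], [224.0, 195.0]]
T redtop [224, 191, 7, 7, 41] [227.0, 193.76] [[229.0, 191.0], [230.0, 195.0], [226.0, 197.0], [224.0, 195.0], [224.0, 192.0]]
T green [390, 168, 75, 76, 3287] [427.52, 205.28] [[414.0, 168.0], [464.0, 192.0], [441.0, 243.0], [390.0, 218.0]]
[[0.6542, -0.2627, 0.004], [0.5981, -0.3841, 0.004], [0.4751, -0.3266, 0.004], [0.5329, -0.2043, 0.004]] [ 0.56465857 -0.29493019  0.004     ]
```

Run:
```python
from h import *
S=robot.camera('scene');T=robot.camera('top')
# ring corners matched: S order ; T order
s=np.array([[357,204],[336,215],[320,205],[341,195.]]);t=np.array([[273,186],[291,188],[288,212],[271,210.]])
for k in range(4):
    # nearest by world at z=.079
    d=[np.linalg.norm(onz(S,s[k],.079)-onz(T,u,.079)) for u in t];j=int(np.argmin(d));print(k,j,*[x.round(4) if hasattr(x,'round') else x for x in tri(S,s[k],T,t[j])])
for a,b in(((338.7,204.6),(281,198.8)),):
    print('lid top',tri(S,a,T,b),onz(S,a,.079),onz(T,b,.079))
print('post',tri(S,(390,249.3),T,(227.5,193.7)),onz(S,(390,249.3),.06),onz(T,(227.5,193.7),.06))
gS=[onz(S,p,.004) for p in ([265,180],[205,190],[200,164],[253,156])];gT=[onz(T,p,.004) for p in([441,243],[464,192],[414,168],[390,218])]
print(np.mean(gS,0),np.mean(gT,0)); P=np.array(gT);print(np.linalg.norm(P-np.roll(P,1,0),axis=1), np.degrees(np.arctan2(*(P[2]-P[1])[[1,0]])))
print('mat tri',tri(S,proj(S,np.mean(gS,0)),T,proj(T,np.mean(gT,0))))
q=np.array([onz(T,u,.079) for u in t])
d=(q[0]+q[3]-q[1]-q[2]);e=q[0]+q[1]-q[2]-q[3]
print('tin +y dir deg',np.degrees(np.arctan2(d[1],d[0])),'tin x(far) dir',np.degrees(np.arctan2(e[1],e[0])), [np.linalg.norm(v)/2 for v in(d,e)])
# base plate screws from crop: pixel centres
w=np.array([[433,36],[777,74],[762,215],[415,177]]);w=(w-[400,0])/4+[215,168]
W=np.array([onz(T,u,.01) for u in w]);print(W.round(4)); 
for a,b in((1,0),(2,3)): v=W[b]-W[a];print(np.degrees(np.arctan2(v[1],v[0])))
```

```text
0 3 [0.5438 0.0743 0.0787] 0.0016
1 0 [0.5961 0.0712 0.0797] 0.0023
2 1 [0.5928 0.0314 0.0787] 0.0012
3 2 [0.5409 0.0361 0.0783] 0.0013
lid top (array([0.56855953, 0.05307628, 0.07873943]), np.float64(0.0017826179222418395)) [0.56830288 0.05402162 0.079     ] [0.5691048  0.05237473 0.079     ]
post (array([0.57971088, 0.17326869, 0.05760226]), np.float64(0.0018395933000664424)) [0.58160578 0.17535754 0.06      ] [0.5800077 0.1720702 0.06     ]
[ 0.56606718 -0.29098047  0.004     ] [ 0.56506731 -0.29442835  0.004     ]
[0.13533257 0.13574899 0.13371285 0.13464942] 65.18268898131157
mat tri (array([ 0.56466946, -0.29455636,  0.0021427 ]), np.float64(0.0013412296259754247))
tin +y dir deg 84.35673212036845 tin x(far) dir -4.817337989892325 [np.float64(0.038416067812484675), np.float64(0.05285198302821334)]
[[ 0.6235  0.1919  0.01  ]
 [ 0.6045 -0.0106  0.01  ]
 [ 0.5211 -0.0029  0.01  ]
 [ 0.5405  0.1999  0.01  ]]
84.63573443129415
84.5432499206488
```

```bash
cat >> h.py <<'E'
from scipy.spatial.transform import Rotation as Ro
def go(xyz,yaw_y=-95.4,quiet=0):
    s=robot.read_state();R=Ro.from_rotvec(s['orientation']).as_matrix()
    y=np.radians(yaw_y);yd=np.array([np.cos(y),np.sin(y),0]);z=np.array([0,0,-1.]);D=np.c_[np.cross(yd,z),yd,z]
    w=Ro.from_matrix(R.T@D).as_rotvec()
    print('t',s['time_s'],'shift now-axes',(R.T@(np.array(xyz)-s['tool_pos'])).round(4),'shift final-axes',(D.T@(np.array(xyz)-s['tool_pos'])).round(4),'turn',w.round(4),'pos',s['tool_pos'].round(4),'w',s['width'],'F',s['wrist_force'].round(2))
E
python3 -c "
from h import *
go([.580,.1733,.205])"
```

```text
t 0.4 shift now-axes [ 6.053e-01 -5.418e-01  5.000e-04] shift final-axes [ 3.479e-01 -7.341e-01  4.000e-04] turn [-2.000e-04  0.000e+00  3.981e-01] pos [ 0.1645 -0.5248  0.2054] w 0.0938062405369775 F [-0.43  0.83  0.01]
```

Request:
{"op": "move_arm", "data": {
  "motion": [
    [0, 0, 0, 0, 0, 0.133, -1],
    [0, 0, 0, 0, 0, 0.133, -1],
    [0, 0, 0, 0, 0, 0.133, -1]
  ]
}}

```text
time_s: 0.78
tool_pos: [0.1645, -0.5248, 0.2054]
orientation: [-3.138, 0.156, 0.0]
wrist_force: [0.2, 0.6, -0.5]
width: 0.094
grasp_force: 0.0
```

Request:
{"op": "move_arm", "data": {
  "motion": [
    [0.023, -0.049, 0, 0, 0, 0, -1],
    [0.023, -0.049, 0, 0, 0, 0, -1],
    [0.023, -0.049, 0, 0, 0, 0, -1],
    [0.023, -0.049, 0, 0, 0, 0, -1],
    [0.023, -0.049, 0, 0, 0, 0, -1]
  ]
}}

```text
time_s: 1.4
tool_pos: [0.3029, -0.2903, 0.2056]
orientation: [3.138, -0.15, 0.001]
wrist_force: [0.9, -0.8, -0.8]
width: 0.0939
grasp_force: 0.0
```

Request:
{"op": "move_arm", "data": {
  "motion": [
    [0.023, -0.049, 0, 0, 0, 0, -1],
    [0.023, -0.049, 0, 0, 0, 0, -1],
    [0.023, -0.049, 0, 0, 0, 0, -1],
    [0.023, -0.049, 0, 0, 0, 0, -1],
    [0.023, -0.049, 0, 0, 0, 0, -1]
  ]
}}

```text
time_s: 2.02
tool_pos: [0.4408, -0.0571, 0.2057]
orientation: [3.138, -0.149, 0.001]
wrist_force: [0.1, -0.2, -0.1]
width: 0.0937
grasp_force: 0.0
```

Request:
{"op": "move_arm", "data": {
  "motion": [
    [0.023, -0.049, 0, 0, 0, 0, -1],
    [0.023, -0.049, 0, 0, 0, 0, -1],
    [0.023, -0.049, 0, 0, 0, 0, -1],
    [0.023, -0.049, 0, 0, 0, 0, -1],
    [0, 0, 0, 0, 0, 0, -1]
  ]
}}

```text
time_s: 2.65
tool_pos: [0.5508, 0.13, 0.2046]
orientation: [-3.138, 0.144, 0.002]
wrist_force: [0.2, 0.7, -1.2]
width: 0.0941
grasp_force: 0.0
```

```bash
python3 -c "
from h import *
go([.580,.1733,.030])"
```

```text
t 2.65 shift now-axes [ 0.0252 -0.0458  0.1746] shift final-axes [ 0.025  -0.0459  0.1746] turn [-0.      0.001   0.0022] pos [0.5508 0.13   0.2046] w 0.09406595674405717 F [ 0.15  0.67 -1.18]
```

Request:
{"op": "move_arm", "data": {
  "motion": [
    [0.025, -0.046, 0, 0, 0, 0, -1],
    [0, 0, 0.04, 0, 0, 0, -1],
    [0, 0, 0.04, 0, 0, 0, -1],
    [0, 0, 0.02, 0, 0, 0, -1],
    [0, 0, 0, 0, 0, 0, -1]
  ]
}}

```text
time_s: 3.28
tool_pos: [0.5787, 0.1699, 0.1044]
orientation: [3.137, -0.151, -0.004]
wrist_force: [0.5, 0.3, 0.3]
width: 0.0941
grasp_force: 0.0
```

Run:
```python
from h import *
go([.580,.1733,.028])
S=robot.camera('scene');T=robot.camera('top')
im=np.zeros((480,800,3),np.uint8)
im[:,:480]=cv2.resize(S['color'][160:300,300:440],(480,480))
im[:320,480:]=cv2.resize(T['color'][150:250,190:290],(320,320))
save('c2.png',im)
```

```text
t 3.275 shift now-axes [ 0.0012 -0.0036  0.0763] shift final-axes [ 0.001  -0.0035  0.0764] turn [ 0.001   0.0026 -0.0017] pos [0.5787 0.1699 0.1044] w 0.09408687723383435 F [0.48 0.29 0.26]
```

View pics/c2.png

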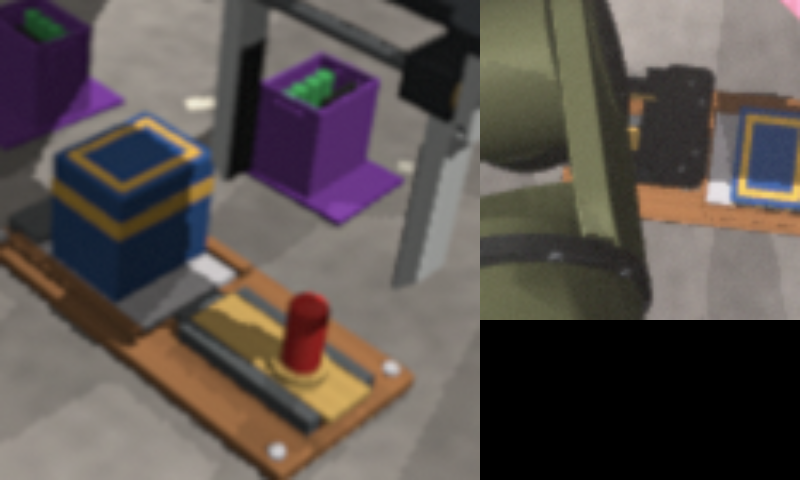

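The open fingers straddle the line of the red post (crop ~(305,335)), with the lid well clear. I'll go down and grip it.

Request:
{"op": "move_arm", "data": {
  "motion": [
    [0.001, -0.003, 0.04, 0, 0, 0, -1],
    [0, 0, 0.036, 0, 0, 0, -1],
    [0, 0, 0, 0, 0, 0, 1],
    [0, 0, 0, 0, 0, 0, 1],
    [0, 0, 0, 0, 0, 0, 1]
  ],
  "force": 20
}}

```text
time_s: 4.0
tool_pos: [0.5818, 0.174, 0.0315]
orientation: [-3.137, 0.15, -0.005]
wrist_force: [-0.6, -0.1, -0.9]
width: 0.0673
grasp_force: 0.0
```

Request:
{"op": "move_arm", "data": {
  "motion": [
    [0, 0, 0, 0, 0, 0, 1],
    [0, 0, 0, 0, 0, 0, 1],
    [0, 0, 0, 0, 0, 0, 1]
  ]
}}

```text
time_s: 4.38
tool_pos: [0.5809, 0.1738, 0.0296]
orientation: [-3.138, 0.149, -0.0]
wrist_force: [-0.1, -0.1, -0.4]
width: 0.0375
grasp_force: 0.0
```

Request:
{"op": "move_arm", "data": {
  "motion": [
    [0, 0, 0, 0, 0, 0, 1],
    [0, 0, 0, 0, 0, 0, 1],
    [0, 0, 0, 0, 0, 0, 1],
    [0, 0, 0, 0, 0, 0, 1]
  ]
}}

```text
time_s: 4.88
tool_pos: [0.5808, 0.1737, 0.0294]
orientation: [3.138, -0.15, -0.0]
wrist_force: [-0.2, -0.8, -0.0]
width: 0.0194
grasp_force: 20.0
```

```bash
python3 -c "
from h import *
u=np.array([np.cos(np.radians(84.6)),np.sin(np.radians(84.6)),0])
L=np.array([.5687,.053,0]);p=robot.read_state()['tool_pos'];print('rel along y, x',(p-L)@u,(p-L)@[u[1],-u[0],0])
go(L+u*.092+[0,0,.0296])"
```

```text
rel along y, x 0.12130942914126229 0.0006735510842610064
t 4.875 shift now-axes [-0.0006  0.0293 -0.0002] shift final-axes [-0.0007  0.0293 -0.0002] turn [ 0.0001  0.0001 -0.001 ] pos [0.5808 0.1737 0.0294] w 0.01941229939790744 F [-0.2  -0.8  -0.03]
```

Post gripped. I'll slide it about 29 mm along tool +y (towards the tin), in smaller steps near the end.

Request:
{"op": "move_arm", "data": {
  "motion": [
    [0, 0.008, 0, 0, 0, 0, 1],
    [0, 0.008, 0, 0, 0, 0, 1],
    [0, 0.007, 0, 0, 0, 0, 1],
    [0, 0.002, 0, 0, 0, 0, 1],
    [0, 0, 0, 0, 0, 0, 1]
  ]
}}

```text
time_s: 5.5
tool_pos: [0.5784, 0.1484, 0.0294]
orientation: [3.137, -0.15, -0.0]
wrist_force: [0.0, -1.1, -0.6]
width: 0.0196
grasp_force: 20.0
```

Request:
{"op": "move_arm", "data": {
  "motion": [
    [0, 0.002, 0, 0, 0, 0, 1],
    [0, 0.002, 0, 0, 0, 0, 1],
    [0, 0, 0, 0, 0, 0, 1]
  ]
}}

```text
time_s: 5.88
tool_pos: [0.578, 0.1448, 0.0294]
orientation: [3.138, -0.15, -0.0]
wrist_force: [0.6, 1.2, -2.0]
width: 0.0199
grasp_force: 20.0
```

Request:
{"op": "move_arm", "data": {
  "motion": [
    [0, 0.001, 0, 0, 0, 0, 1],
    [0, 0.001, 0, 0, 0, 0, 1],
    [0, 0, 0, 0, 0, 0, 1]
  ]
}}

```text
time_s: 6.25
tool_pos: [0.578, 0.1443, 0.0295]
orientation: [-3.136, 0.149, -0.001]
wrist_force: [3.2, 11.8, -4.1]
width: 0.0193
grasp_force: 20.0
```

Request:
{"op": "move_arm", "data": {
  "motion": [
    [0, 0.001, 0, 0, 0, 0, 1],
    [0, 0.001, 0, 0, 0, 0, 1],
    [0, 0, 0, 0, 0, 0, 1]
  ]
}}

```text
time_s: 6.62
tool_pos: [0.578, 0.1441, 0.0295]
orientation: [-3.133, 0.148, -0.002]
wrist_force: [4.0, 24.2, -7.0]
width: 0.0195
grasp_force: 20.0
```

Hard stop reached: the force rises and the travel ends at about 92 mm. I'll ease off, open half-way and rise.

Request:
{"op": "move_arm", "data": {
  "motion": [
    [0, -0.002, 0, 0, 0, 0, 1],
    [0, 0, 0, 0, 0, 0, 0],
    [0, 0, 0, 0, 0, 0, 0],
    [0, 0, 0, 0, 0, 0, 0],
    [0, 0, 0, 0, 0, 0, 0]
  ]
}}

```text
time_s: 7.25
tool_pos: [0.5779, 0.1427, 0.0295]
orientation: [3.138, -0.15, -0.0]
wrist_force: [-0.7, -0.1, -0.4]
width: 0.0468
grasp_force: 0.0
```

Request:
{"op": "move_arm", "data": {
  "motion": [
    [0, 0, -0.03, 0, 0, 0, 0],
    [0, 0, -0.03, 0, 0, 0, 0],
    [0, 0, -0.04, 0, 0, 0, -1],
    [0, 0, 0, 0, 0, 0, -1]
  ]
}}

```text
time_s: 7.75
tool_pos: [0.5792, 0.1431, 0.1326]
orientation: [-3.137, 0.15, -0.008]
wrist_force: [-0.1, 0.3, -0.1]
width: 0.0637
grasp_force: 0.0
```

Run:
```python
from h import *
go([.569,.0528,.120])
S=robot.camera('scene');save('c3.png',cv2.resize(S['color'][170:310,290:430],(560,560)))
```

```text
t 7.75 shift now-axes [-0.0016  0.0909  0.0124] shift final-axes [-0.0017  0.0908  0.0126] turn [-0.0014 -0.0052 -0.001 ] pos [0.5792 0.1431 0.1326] w 0.0636995789437707 F [-0.14  0.28 -0.06]
```

View pics/c3.png

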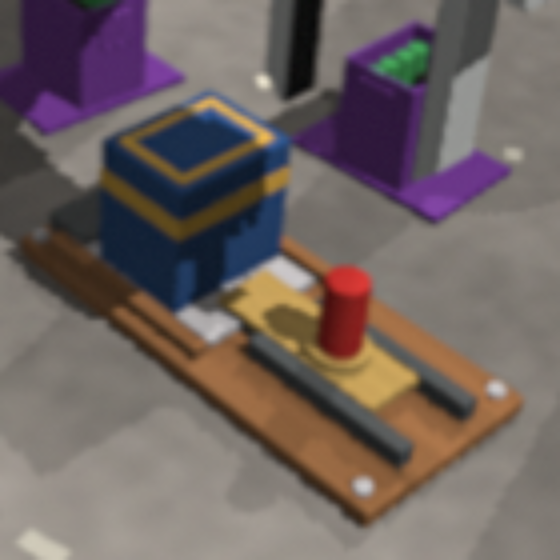

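The brass tongue (crop ~(250,295)) now lies over the foot, and the post stands at (345,310). The catch is home, so I'll move over the lid.

Request:
{"op": "move_arm", "data": {
  "motion": [
    [-0.001, 0.045, 0, 0, 0, 0, -1],
    [0, 0.046, 0, 0, 0, 0, -1],
    [0, 0, 0, 0, 0, 0, -1],
    [0, 0, 0, 0, 0, 0, -1],
    [0, 0, 0, 0, 0, 0, -1]
  ]
}}

```text
time_s: 8.43
tool_pos: [0.5681, 0.0533, 0.129]
orientation: [-3.138, 0.148, 0.001]
wrist_force: [-0.1, 0.4, 0.1]
width: 0.0939
grasp_force: 0.0
```

Run:
```python
from h import *
go([.569,.0528,.041])
```

```text
t 8.425 shift now-axes [0.001  0.0005 0.088 ] shift final-axes [0.0009 0.0005 0.088 ] turn [0.     0.0007 0.0002] pos [0.5681 0.0533 0.129 ] w 0.0938962374303482 F [-0.07  0.36  0.14]
```

Request:
{"op": "move_arm", "data": {
  "motion": [
    [0.001, 0, 0.04, 0, 0, 0, -1],
    [0, 0, 0.04, 0, 0, 0, -1],
    [0, 0, 0.008, 0, 0, 0, -1],
    [0, 0, 0, 0, 0, 0, -1],
    [0, 0, 0, 0, 0, 0, 1]
  ],
  "force": 45
}}

```text
time_s: 9.05
tool_pos: [0.5701, 0.0525, 0.0431]
orientation: [-3.138, 0.149, -0.004]
wrist_force: [0.3, 0.0, -0.1]
width: 0.0869
grasp_force: 0.0
```

Request:
{"op": "move_arm", "data": {
  "motion": [
    [0, 0, 0, 0, 0, 0, 1],
    [0, 0, 0, 0, 0, 0, 1],
    [0, 0, 0, 0, 0, 0, 1],
    [0, 0, 0, 0, 0, 0, 1],
    [0, 0, 0, 0, 0, 0, 1]
  ]
}}

```text
time_s: 9.68
tool_pos: [0.5693, 0.0523, 0.0416]
orientation: [-3.138, 0.15, -0.0]
wrist_force: [-1.4, 0.7, 2.4]
width: 0.0517
grasp_force: 45.0
```

Gripped at 52 mm with 45 N, so I'll draw it straight up.

Request:
{"op": "move_arm", "data": {
  "motion": [
    [0, 0, -0.004, 0, 0, 0, 1],
    [0, 0, -0.006, 0, 0, 0, 1],
    [0, 0, -0.008, 0, 0, 0, 1],
    [0, 0, -0.008, 0, 0, 0, 1],
    [0, 0, -0.008, 0, 0, 0, 1]
  ]
}}

```text
time_s: 10.3
tool_pos: [0.569, 0.0524, 0.0759]
orientation: [3.138, -0.149, -0.001]
wrist_force: [-0.3, 0.4, -12.3]
width: 0.0519
grasp_force: 45.0
```

Request:
{"op": "move_arm", "data": {
  "motion": [
    [0, 0, -0.008, 0, 0, 0, 1],
    [0, 0, -0.008, 0, 0, 0, 1],
    [0, 0, -0.008, 0, 0, 0, 1],
    [0, 0, -0.008, 0, 0, 0, 1],
    [0, 0, -0.008, 0, 0, 0, 1]
  ]
}}

```text
time_s: 10.92
tool_pos: [0.5698, 0.0523, 0.1169]
orientation: [-3.138, 0.15, -0.003]
wrist_force: [0.1, -0.9, -0.3]
width: 0.052
grasp_force: 45.0
```

Request:
{"op": "move_arm", "data": {
  "motion": [
    [0, 0, -0.015, 0, 0, 0, 1],
    [0, 0, -0.02, 0, 0, 0, 1],
    [0, 0, -0.02, 0, 0, 0, 1],
    [0, 0, 0, 0, 0, 0, 1],
    [0, 0, 0, 0, 0, 0, 1]
  ]
}}

```text
time_s: 11.55
tool_pos: [0.569, 0.0523, 0.17]
orientation: [3.138, -0.149, -0.001]
wrist_force: [-0.5, -0.2, -0.8]
width: 0.0516
grasp_force: 45.0
```

Run:
```python
from h import *
go([.5652,-.2935,.16])
S=robot.camera('scene');save('c4.png',cv2.resize(S['color'][120:310,270:430],(640,760))[:600])
```

```text
t 11.55 shift now-axes [0.0291 0.3446 0.01  ] shift final-axes [0.0288 0.3447 0.01  ] turn [ 0.      0.0005 -0.001 ] pos [0.569  0.0523 0.17  ] w 0.051638327841567806 F [-0.48 -0.2  -0.76]
```

View pics/c4.png

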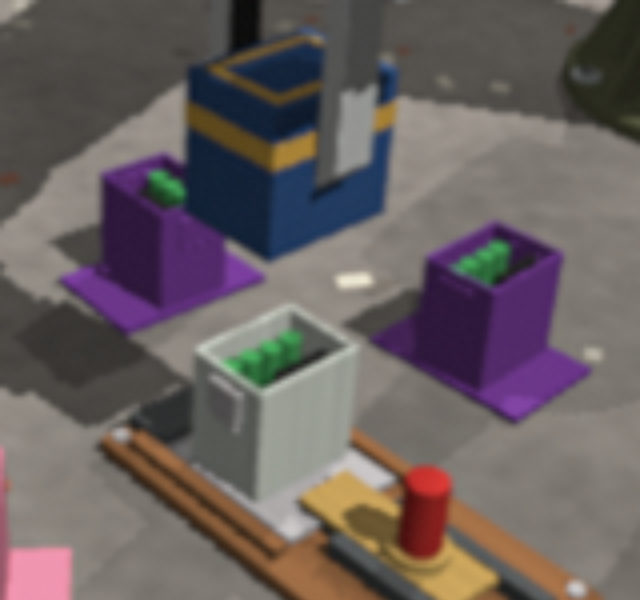

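The lid is off at crop (290,140). The bare body (275,400) is still seated with the catch home at (425,510). I'll carry the lid to the mat.

Request:
{"op": "move_arm", "data": {
  "motion": [
    [0.003, 0.03, 0, 0, 0, 0, 1],
    [0.004, 0.045, 0, 0, 0, 0, 1],
    [0.004, 0.045, 0, 0, 0, 0, 1],
    [0.004, 0.045, 0, 0, 0, 0, 1],
    [0.004, 0.045, 0, 0, 0, 0, 1]
  ]
}}

```text
time_s: 12.22
tool_pos: [0.5677, -0.1599, 0.1696]
orientation: [-3.138, 0.149, 0.002]
wrist_force: [0.7, 1.0, -0.9]
width: 0.0515
grasp_force: 45.0
```

Request:
{"op": "move_arm", "data": {
  "motion": [
    [0.004, 0.045, 0, 0, 0, 0, 1],
    [0.004, 0.045, 0, 0, 0, 0, 1],
    [0.002, 0.03, 0, 0, 0, 0, 1],
    [0, 0.015, 0, 0, 0, 0, 1],
    [0, 0, 0, 0, 0, 0, 1]
  ]
}}

```text
time_s: 12.85
tool_pos: [0.565, -0.2939, 0.1698]
orientation: [-3.137, 0.151, 0.001]
wrist_force: [0.2, 0.7, -0.5]
width: 0.0517
grasp_force: 45.0
```

Request:
{"op": "move_arm", "data": {
  "motion": [
    [0, 0, 0.03, 0, 0, 0, 1],
    [0, 0, 0.03, 0, 0, 0, 1],
    [0, 0, 0.03, 0, 0, 0, 1],
    [0, 0, 0, 0, 0, 0, 1],
    [0, 0, 0, 0, 0, 0, 1]
  ]
}}

```text
time_s: 13.48
tool_pos: [0.566, -0.2935, 0.0819]
orientation: [3.137, -0.148, 0.002]
wrist_force: [-0.5, -1.0, -1.1]
width: 0.052
grasp_force: 45.0
```

Run:
```python
from h import *
go([.5652,-.2935,.0316])
S=robot.camera('scene');T=robot.camera('top')
u,v=map(int,proj(S,np.array([.565,-.2935,.06])));print(u,v)
a=cv2.resize(S['color'][v-60:v+60,u-60:u+60],(480,480))
u,v=map(int,proj(T,np.array([.565,-.2935,.06])));b=cv2.resize(T['color'][v-50:v+50,u-40:u+40],(320,400));
im=np.zeros((480,800,3),np.uint8);im[:,:480]=a;im[:400,480:]=b;save('c5.png',im);print(u,v)
```

```text
t 13.475 shift now-axes [-0.0009  0.0001  0.0503] shift final-axes [-0.0008  0.0001  0.0503] turn [ 0.0006 -0.0015 -0.0002] pos [ 0.566  -0.2935  0.0819] w 0.05196774947767819 F [-0.54 -0.96 -1.14]
228 150
434 203
```

View pics/c5.png

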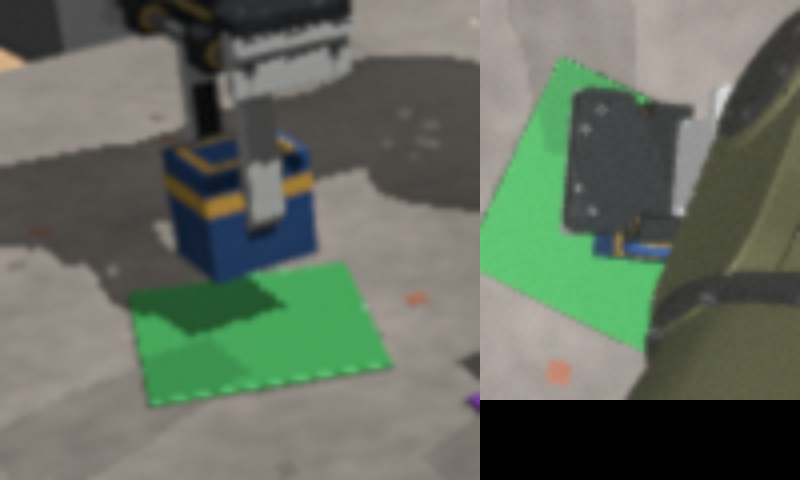

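The lid hangs level over the mat (left crop: lid ~(240,210), mat below). I'll lower it gently until it touches.

Request:
{"op": "move_arm", "data": {
  "motion": [
    [-0.001, 0, 0.02, 0, 0, 0, 1],
    [0, 0, 0.015, 0, 0, 0, 1],
    [0, 0, 0.007, 0, 0, 0, 1],
    [0, 0, 0, 0, 0, 0, 1],
    [0, 0, 0, 0, 0, 0, 1]
  ]
}}

```text
time_s: 14.2
tool_pos: [0.5646, -0.294, 0.0391]
orientation: [3.138, -0.149, 0.001]
wrist_force: [0.9, 0.2, -0.6]
width: 0.0518
grasp_force: 45.0
```

Request:
{"op": "move_arm", "data": {
  "motion": [
    [0, 0, 0.002, 0, 0, 0, 1],
    [0, 0, 0.002, 0, 0, 0, 1],
    [0, 0, 0.001, 0, 0, 0, 1],
    [0, 0, 0.001, 0, 0, 0, 1],
    [0, 0, 0, 0, 0, 0, 1]
  ]
}}

```text
time_s: 14.82
tool_pos: [0.5642, -0.2938, 0.0323]
orientation: [-3.138, 0.15, 0.0]
wrist_force: [0.3, -0.4, -0.7]
width: 0.0514
grasp_force: 45.0
```

Request:
{"op": "move_arm", "data": {
  "motion": [
    [0, 0, 0.001, 0, 0, 0, 1],
    [0, 0, 0, 0, 0, 0, 1]
  ]
}}

```text
time_s: 15.08
tool_pos: [0.5644, -0.2938, 0.0316]
orientation: [3.138, -0.15, 0.0]
wrist_force: [0.0, 0.3, 0.5]
width: 0.0517
grasp_force: 45.0
```

Request:
{"op": "move_arm", "data": {
  "motion": [
    [0, 0, 0.001, 0, 0, 0, 1],
    [0, 0, 0, 0, 0, 0, 1]
  ]
}}

```text
time_s: 15.32
tool_pos: [0.5645, -0.2938, 0.0316]
orientation: [3.138, -0.15, 0.001]
wrist_force: [-4.5, 2.6, 10.0]
width: 0.0517
grasp_force: 45.0
```

Contact at the expected height. I'll release and rise.

Request:
{"op": "move_arm", "data": {
  "motion": [
    [0, 0, -0.001, 0, 0, 0, 1],
    [0, 0, 0, 0, 0, 0, -1],
    [0, 0, 0, 0, 0, 0, -1],
    [0, 0, 0, 0, 0, 0, -1],
    [0, 0, 0, 0, 0, 0, -1]
  ]
}}

```text
time_s: 15.95
tool_pos: [0.5643, -0.2938, 0.0314]
orientation: [-3.138, 0.149, 0.0]
wrist_force: [-0.3, -0.8, 0.1]
width: 0.0882
grasp_force: 0.0
```

Request:
{"op": "move_arm", "data": {
  "motion": [
    [0, 0, 0, 0, 0, 0, -1],
    [0, 0, -0.02, 0, 0, 0, -1],
    [0, 0, -0.04, 0, 0, 0, -1],
    [0, 0, -0.05, 0, 0, 0, -1],
    [0, 0, -0.04, 0, 0, 0, -1]
  ]
}}

```text
time_s: 16.58
tool_pos: [0.5645, -0.2939, 0.1853]
orientation: [3.137, -0.149, 0.004]
wrist_force: [0.2, 0.1, 0.1]
width: 0.0943
grasp_force: 0.0
```

Request:
{"op": "move_arm", "data": {
  "motion": [
    [-0.04, 0.04, 0, 0, 0, 0, -1],
    [-0.04, 0.04, 0, 0, 0, 0, -1],
    [-0.04, 0.04, 0, 0, 0, 0, -1],
    [0, 0, 0, 0, 0, 0, -1],
    [0, 0, 0, 0, 0, 0, -1]
  ]
}}

```text
time_s: 17.2
tool_pos: [0.4338, -0.4017, 0.1826]
orientation: [3.137, -0.15, 0.002]
wrist_force: [0.0, 0.6, -0.7]
width: 0.0941
grasp_force: 0.0
```

Run:
```python
from h import *
S=robot.camera('scene');T=robot.camera('top')
im=np.zeros((600,800,3),np.uint8)
im[:400,:800]=cv2.resize(S['color'][130:290,170:430],(800,400))
im[400:600,:600]=cv2.resize(T['color'][150:250,200:500],(600,200))
save('c6.png',im)
for n,c,w in(('S',S,(190,110,280,210)),('T',T,(380,150,480,255))):
    H,Sa,V=hsv(c)
    for k,s,ce in comps(win((H>100)&(H<125)&(Sa>100),*w)): print(n,s.tolist(),ce,onz(c,ce,.069))
print(robot.read_state()['time_s'])
```

```text
S [221, 144, 18, 7, 65] [229.16923077 146.61538462] [ 0.56250742 -0.29219382  0.069     ]
S [213, 147, 34, 12, 148] [229.82432432 152.86486486] [ 0.57995973 -0.26362978  0.069     ]
S [215, 158, 34, 21, 431] [231.9350348  168.05104408] [ 0.61723663 -0.20065449  0.069     ]
T [423, 189, 25, 31, 120] [431.55  207.125] [ 0.5564932  -0.28342162  0.069     ]
T [417, 191, 5, 27, 79] [418.78481013 204.29113924] [ 0.56240189 -0.25463198  0.069     ]
T [430, 194, 14, 20, 231] [436.38528139 203.73593074] [ 0.56425767 -0.29443464  0.069     ]
17.3
```

View pics/c6.png

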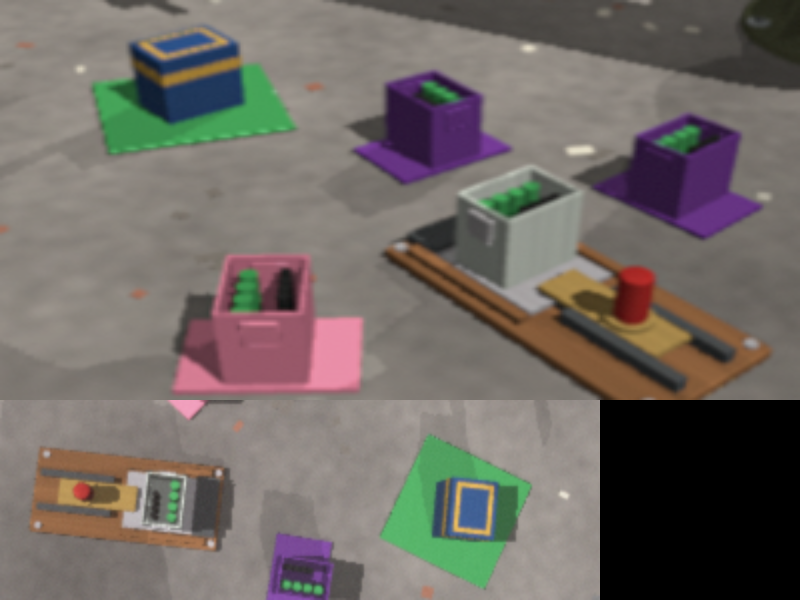

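The lid stands upright in the middle of the mat at (.564,-.294) (crop (188,70)). The base is seated at (520,225) with the catch home, and the robot touches nothing. Handing in.

```bash
python3 -c "
from plant import robot
print(robot.sign_off())"
```

```text
the job is handed in; nothing more can be done
None
```

The job is handed in: the catch is home, the lid stands upright, mouth down, within about 1 mm of the mat's measured centre, and the base is still seated in its cradle, at about 17 s of the 58 s allowed.

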